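# Pop open the sprung stationery box, ease its lid back and fetch the memory stick

## Task

Gently press the orange release button on the grey stationery box so that its sprung lid pops ajar, then take the lid by its black tab and ease it all the way back until it rests on its stop, keeping hold of it so that it does not drop back with a bang. Then take the orange memory stick out of the box and lay it (do not drop it) flat in the middle of the notebook, leaving the lid fully open and the notebook, mug, mouse, stapler and the loose sticky notes at the near right where they are.

Things in the scene. Friction and masses are not known exactly. Their poses are not given: they have to be found in the camera images.
- box: grey metal stationery box, fixed to the desk, 160 (x) x 178 (y) x 46 mm high without its lid. Origin: centre of the underside; z up; its front (ledge, button, tab) is at -x, the lid's hinge along +x rim. The front 40 mm (x from -80 to -40 mm) is a solid ledge, top 46 mm high, with the button; behind it is the open compartment, x from -40 to +76 mm, y from -85 to +85 mm, walls 4 mm thick, floor 6 mm above the underside
- lid (a joint): angle of the lid: 0 shut and latched, grows as it opens, 2.0 rad (about 115 degrees) fully back on its stop. Released, a small plunger throws it up; it bobs and comes to rest ajar at about 0.35 rad. It then swings almost without friction: below about 1.5 rad it falls back onto the plunger, past about 1.6 rad it falls backwards onto the stop under its own weight (about 0.12 kg), fast enough to bang unless it is held. The lid is a plate 116 mm long, 178 mm wide, 6 mm thick
- lid_hinge (a point): middle of the lid's hinge line on the rear rim of the box; at x = +78, y = 0, z = +49 mm in the box frame. The hinge axis is the box's y; x, y, z axes as the box
- lid_tab (a point): grasp point on the black finger tab in the middle of the lid's front edge, 144 mm from the hinge line (and 2.5 mm above it when shut). The tab is 20 mm wide (y), 8 mm thick (z), stands 38 mm out from the lid's edge, this point 28 mm out; x axis to the hinge, z out of the lid's top face. Pinched across its width from above, it pivots between the finger pads as the lid swings
- release_button: round orange release button, 25 mm across; origin: centre of its top face, on the ledge at x = -65 to -59, y = -45 mm in the box frame, 12 mm above the ledge; z up. It is sprung, about 0.5 N per mm of travel straight down, from 1 N. The latch is set differently each time: it lets go somewhere between 2.5 and 8.5 mm of travel (2 to 6 N), and about 2 mm deeper the button bottoms hard
- memory_stick: orange memory stick with a metal cap, 55 (x, long) x 18 (y) x 8 mm high, lying flat on the floor of the box under the lid. Origin: centre of the underside, z up. The last 13 mm of its +x end is the cap, too thin to grasp; grasp it across y near its origin. Weighs about 15 g
- notebook: purple spiral notebook lying flat and loose on the desk, 148 (x) x 109 (y) x 14 mm; its cover bears things 11 mm above the underside. Origin: centre of the underside, z up
- mug: black and white mug, 82 x 111 x 97 mm, bystander. Origin: centre of the underside
- mouse: black computer mouse, 106 x 62 x 34 mm, bystander. Origin: centre of the underside
- stapler: red stapler, 138 x 40 x 48 mm, bystander. Origin: centre of the underside
- sticky_notes: block of pink and yellow sticky notes, 77 x 77 x 20 mm, bystander, at the right of the desk near the robot (not the block behind the keyboard). Origin: centre of the underside

How it is judged:
By the outcome, as a careful person would: the job done as asked, in the order asked, and still so for the second after the job is handed in, with the robot touching nothing.
It also fails if it takes over 58 s, if anything falls off the work surface, if the arm or the gripper's body presses on something with over 40 N, if the wrist force passes 120 N, or if a joint passes its speed limit or range.

## Robot

A 6-joint arm with a two-finger parallel gripper is mounted at the origin on a cart in front of the work surface, level with it; the furniture and walls round the work are solid. World frame = base frame: x ahead of the robot, y to its left, z up, the work surface at z = 0. Lengths are in m, angles in rad, forces in N, time in s.
With the tool pointing down it reaches from about 0.3 to 0.775 m from the base axis. Payload 14.6 kg.
Tool frame: the origin (TCP) lies on the mounting face of the last link; the fingertips stand 199 mm ahead of it and the grasp point (between the pads) lies 180 mm ahead of it; z points along the fingers, y is the direction in which the jaws open and shut (so a half turn about z gives the same grasp; the last joint's range is limited). The gripper opens to 94 mm and grips with 3 to 60 N. Pads are 16 mm wide; open, the fingers measure 119 mm over their backs; the gripper's body (75 mm by 177 mm) begins 78 mm behind the grasp point.
Start: joints at [-0.067, 0.3, 1.521, -0, 1.321, -0.067], TCP at [0.55, -0, 0.405] pointing down, gripper open.
Joint ranges: [-3.03, 3.03], [-0.79, 2.21], [0.23, 2.52], [-1.04, 4.18], [0, 3.07], [-2.55, 2.55]. Speed limits (rad/s): [2.22, 2.22, 2.57, 3.14, 3.14, 3.14].

## Interface

Orientations are given as a unit quaternion [x, y, z, w].
In Python, from plant import env gives the robot as it stands.
- The arm moves only by the tool jog_arm, never from a script. Its argument "moves" is one flat list of numbers, 4 for each row, row after row: the shift along the tool's x, y, z in mm, then the turn about the tool's z in units of 5 degrees (1.0 is 5 degrees). In form: [x, y, z, spin, x, y, z, spin, ...]. A call has 1 to 12 rows; each row is the pose to reach, as a shift and turn from the pose measured when the call began, along the tool's axes at that moment; what a row does not reach only later rows make up. A row lasts 1/12 s, in which the tool goes at most 41.7 mm and 7.16 degrees, less where a joint would pass 70% of its speed; a pose out of reach is approached as far as the arm can. A call with a gripper value outside its range is refused whole. "grip" is the opening, from -1 (shut) to 1 (fully open), set as the call begins (left out, the last holds). The fingers move at their own pace and stop on an object; "newtons" is the grip in N (left out, the last holds). Time passes only in rows, so rows that repeat a pose let the fingers close. It gives the time, the measured TCP pose, the force and the opening at its end, in the units of the state.
- env.sense(): the state, without advancing time (a new reading comes with each control period).
- env.capture(name): name is "scene" or "side" or "wrist"; returns a dict with "frame" (384x512x3 uint8, blue, green, red), "fov_y" (degrees; the focal length in pixels is half the picture's height over the tangent of half this angle, whatever the lens; pixels are square), "cx", "cy" (the principal point, pixels), "rvec" (rotation vector, rad) and "tvec" (3), from world to camera coordinates, as OpenCV has them. Camera axes: x right, y down, z forward; pixel columns grow to the right and rows downward; lengths in m; the calibration is good to about 2 mm. A picture is of the moment at which its call begins. There is no depth.
- env.close_job(): hands the job in, once; it reports no verdict.
Trained networks look in a picture, given as the dict that the camera call returned (one of the last four; its "shot" number tells which), for a name from the list of things; names that differ only in an ending like _2 or _b are one class to them, and where a whole thing is asked for, a point or a joint stands for the part that bears it (a point fixed in the world has none). Each returns a list of dicts, best first, with "conf" (0 to 1); they miss things now and then, are a little off and sometimes report something else, mostly with a low value. They report only what shows in the picture. A call takes as long as a camera call.
- env.find_in(picture, label): "point" ([x, y, z] in m, in world coordinates, good to about 4 mm: the middle of the surface that is visible of it).
- env.place_of(picture, label): "point" ([x, y, z] in m, in world coordinates, good to about 4 mm: a listed point, or the origin of a listed thing).
The state is a dict: "time": time; "qpos": joint angles; "qvel": joint speeds; "joint_efforts": joint torques, N m; "tool_pos": TCP position; "eef_rot": TCP orientation; "wrist_force": force on the tool from outside, world axes, zero at the start; "wrist_torque": the same for the moment, N m; "opening": finger opening in m.
Only numpy, scipy, OpenCV 4.12 (cv2) and the standard library are available. Lean on these libraries where they do the work, as an engineer would, in place of code of your own. Each camera call takes 0.05 s, during which the arm holds its last target.

## Working session

There is one attempt and no reset: what is moved stays moved. The work goes in short steps, Python scripts to look and compute and a tool call to move; the robot and the scene stay as the last step left them, time stands still between calls to the robot, and variables do not carry over. Pictures are saved under pics/ and viewed, and the job is handed in when it is done.

Besides the shell and the picture viewer there is one more tool, called after "Emit:" as name(argument=value, ...), one argument or row to a line, values as JSON. jog_arm: Moves the arm, as the interface text tells. Its arguments: {"type":"object","properties":{"moves":{"type":"array","items":{"type":"number"}},"grip":{"type":"number"},"newtons":{"type":"number"}},"required":["moves"]}

```bash
ls; mkdir -p pics; cat > h.py <<'E'
import cv2,numpy as np
from plant import env
from scipy.spatial.transform import Rotation as R
def save(c,n): cv2.imwrite(f'pics/{n}.png',c['frame'])
def proj(c,p):
    f=c['frame'].shape[0]/2/np.tan(np.radians(c['fov_y'])/2)
    K=np.array([[f,0,c['cx']],[0,f,c['cy']],[0,0,1]])
    return cv2.projectPoints(np.array(p,float).reshape(-1,1,3),np.array(c['rvec']),np.array(c['tvec']),K,None)[0].reshape(-1,2)
def st():
    s=env.sense(); 
    for k in ('time','qpos','tool_pos','eef_rot','wrist_force','opening'): print(k,np.round(s[k],4))
    return s
E
python3 - <<'E'
from h import *
s=st()
for n in ('scene','side','wrist'):
    c=env.capture(n); save(c,n+'0')
    print(n, 'cam', np.round(-R.from_rotvec(np.ravel(c['rvec'])).as_matrix().T@np.ravel(c['tvec']),3))
    for l in ('box','lid','lid_hinge','lid_tab','release_button','notebook','mug','mouse','stapler','sticky_notes','memory_stick'):
        try: r=env.place_of(c,l)
        except Exception as e: r=[]; print(l,e)
        print(' ',l,[(np.round(q['point'],4).tolist(),round(q['conf'],2)) for q in r[:2]])
st()
E
```

```text
pics
time 0.0
qpos [-0.0666  0.3005  1.5216 -0.      1.3207 -0.0666]
tool_pos [0.55   0.     0.4041]
eef_rot [ 7.071e-01  7.071e-01 -4.000e-04 -4.000e-04]
wrist_force [-0.2365  0.1855  0.9273]
opening 0.0939
scene cam [0.15  0.773 0.999]
  box [([0.5024, -0.2041, 0.0015], 0.74)]
lid it knows: box, lid_hinge, lid_tab, memory_stick, mouse, mug, notebook, release_button, stapler, sticky_notes
  lid []
  lid_hinge [([0.5781, -0.1932, 0.0459], 0.91)]
  lid_tab [([0.4348, -0.2012, 0.0513], 0.55), ([0.5314, -0.398, -0.0031], 0.24)]
  release_button [([0.4417, -0.2488, 0.0612], 0.47)]
  notebook [([0.5131, 0.1297, 0.0006], 0.95), ([0.5767, -0.1942, 0.0497], 0.5)]
  mug [([0.5708, 0.391, -0.0027], 0.9)]
  mouse [([0.4356, -0.2026, 0.0512], 0.68), ([0.7608, 0.0159, -0.0003], 0.56)]
  stapler [([0.783, -0.1844, -0.0008], 0.67), ([0.579, -0.196, 0.0465], 0.64)]
  sticky_notes [([0.5307, -0.3993, -0.0015], 0.78), ([0.4436, -0.2495, 0.056], 0.49)]
  memory_stick []
side cam [-0.449  0.992  0.707]
  box [([0.4997, -0.1996, 0.0045], 0.89)]
lid it knows: box, lid_hinge, lid_tab, memory_stick, mouse, 
[... 433 characters left out ...]
0.551 0.072 0.385]
  box [([0.5024, -0.2006, 0.002], 0.61)]
lid it knows: box, lid_hinge, lid_tab, memory_stick, mouse, mug, notebook, release_button, stapler, sticky_notes
  lid []
  lid_hinge [([0.575, -0.2004, 0.0491], 0.77), ([0.5038, -0.2007, 0.005], 0.29)]
  lid_tab []
  release_button [([0.4379, -0.249, 0.0591], 0.57)]
  notebook [([0.5146, 0.1273, 0.0024], 0.88)]
  mug []
  mouse [([0.7653, 0.0124, -0.0029], 0.92)]
  stapler [([0.7854, -0.1826, -0.0033], 0.4)]
  sticky_notes []
  memory_stick []
time 1.65
qpos [-0.0666  0.2999  1.521  -0.      1.3207 -0.0666]
tool_pos [ 0.55   -0.      0.4046]
eef_rot [ 0.7071  0.7071 -0.     -0.    ]
wrist_force [0.1061 0.3524 0.393 ]
opening 0.0937
```

View pictures.

```bash
python3 -c "
import cv2
a=cv2.imread('pics/scene0.png');cv2.imwrite('pics/scene0b.png',cv2.resize(a,(800,600),interpolation=cv2.INTER_CUBIC))
a=cv2.imread('pics/side0.png');cv2.imwrite('pics/side0b.png',cv2.resize(a,(800,600),interpolation=cv2.INTER_CUBIC))"
```

```text
(no output)
```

View pics/scene0b.png

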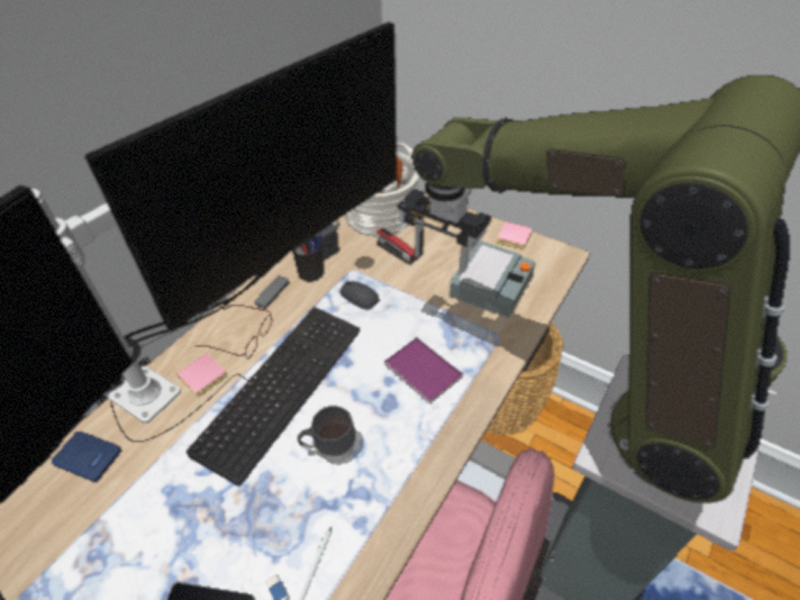

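View pics/side0b.png

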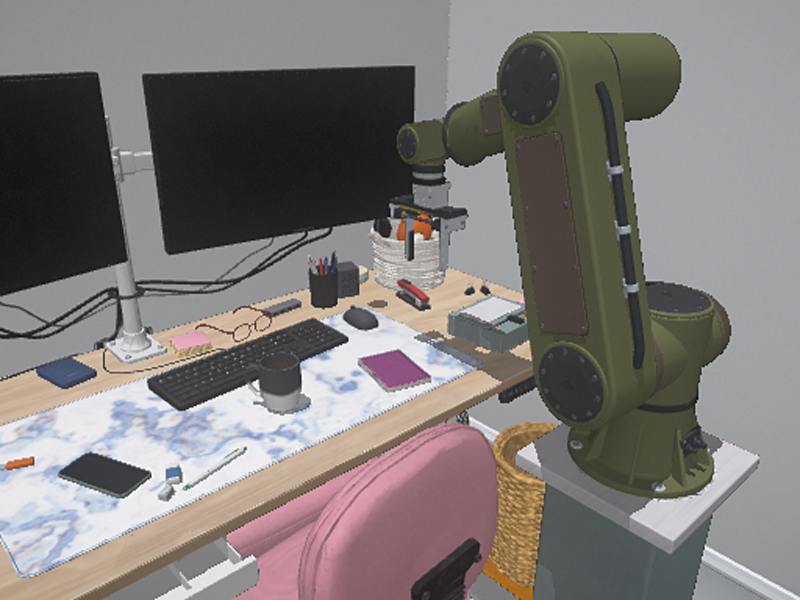

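View pics/wrist0.png

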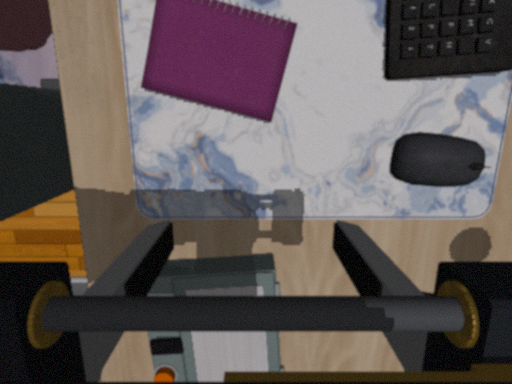

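Emit:
jog_arm(
  moves=[-200, -50, 30, -18, -200, -50, 30, -18, -200, -50, 30, -18, -200, -50, 30, -18, -200, -50, 30, -18, -200, -50, 30, -18, -200, -50, 30, -18, -200, -50, 30, -18, -200, -50, 30, -18, -200, -50, 30, -18, -200, -50, 30, -18, -200, -50, 30, -18],
  grip=-1,
)

```text
time: 2.65
tool_pos: [0.5, -0.2, 0.3746]
eef_rot: [0.061, 0.998, 0.0, -0.0]
wrist_force: [0.2, -1.1, -0.9]
opening: 0.0174
```

Emit:
jog_arm(
  moves=[0, 0, 0, -1, 0, 0, 0, -1],
)

```text
time: 2.82
tool_pos: [0.5, -0.2001, 0.3747]
eef_rot: [0.015, 1.0, -0.0, 0.0]
wrist_force: [0.6, 1.0, -0.2]
opening: 0.0037
```

```bash
cat > look.py <<'E'
from h import *
import sys
names=sys.argv[2].split(','); labs=sys.argv[3].split(',') if len(sys.argv)>3 else []
tag=sys.argv[1]
for n in names:
    c=env.capture(n); save(c,n+tag)
    cv2.imwrite(f'pics/{n}{tag}b.png',cv2.resize(c['frame'],(800,600),interpolation=cv2.INTER_CUBIC))
    for l in labs:
        r=env.place_of(c,l)
        print(n,l,[(np.round(q['point'],4).tolist(),round(q['conf'],2)) for q in r[:2]])
st()
E
python3 look.py 1 wrist,scene box,release_button,lid_tab,lid_hinge
```

```text
wrist box [([0.5006, -0.1984, 0.0024], 0.9)]
wrist release_button [([0.4343, -0.204, 0.0498], 0.55)]
wrist lid_tab [([0.4374, -0.2033, 0.0508], 0.79), ([0.503, -0.2001, 0.0036], 0.61)]
wrist lid_hinge [([0.575, -0.1996, 0.0501], 0.7)]
scene box [([0.4981, -0.2017, -0.0023], 0.6)]
scene release_button [([0.4441, -0.2493, 0.0511], 0.61)]
scene lid_tab [([0.4364, -0.2024, 0.0519], 0.56)]
scene lid_hinge []
time 3.3167
qpos [-0.4486  0.3007  1.5917  0.      1.2492 -1.9849]
tool_pos [ 0.5    -0.2     0.3747]
eef_rot [ 0.0173  0.9999  0.     -0.    ]
wrist_force [-0.0544  0.5937  0.5664]
opening 0.0003
```

View pics/wrist1b.png

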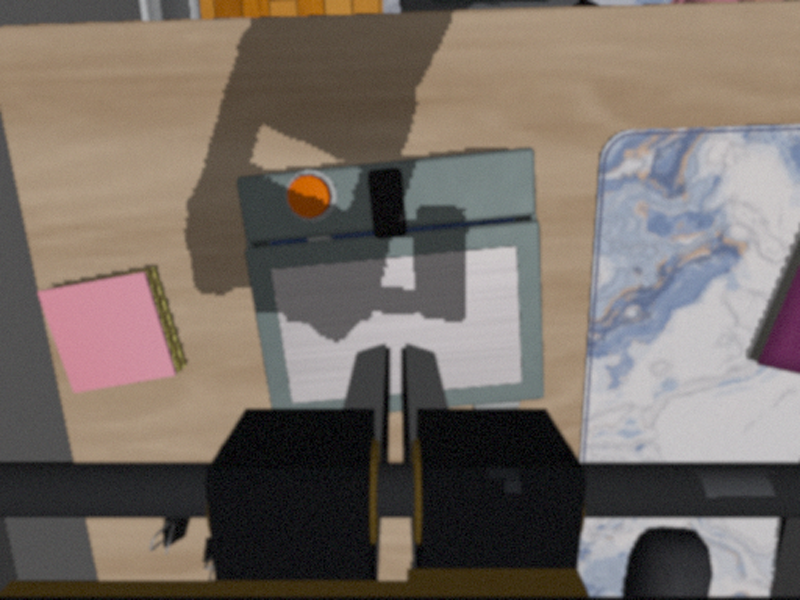

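View pics/scene1b.png

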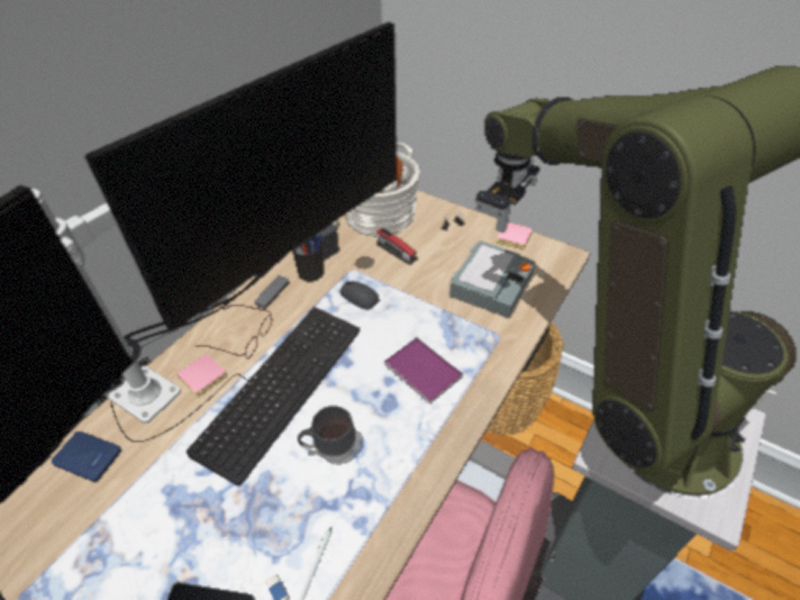

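```bash
cat >> h.py <<'E'
def ray(c,uv,z):
    f=c['frame'].shape[0]/2/np.tan(np.radians(c['fov_y'])/2)
    Rm=R.from_rotvec(np.ravel(c['rvec'])).as_matrix(); o=-Rm.T@np.ravel(c['tvec'])
    d=Rm.T@np.array([(uv[0]-c['cx'])/f,(uv[1]-c['cy'])/f,1]); return o+d*(z-o[2])/d[2]
E
python3 - <<'E'
from h import *
c=env.capture('wrist')
print(c['rvec'],c['tvec'],c['cx'],c['cy'],c['fov_y'])
for nm,uv,z in [('btn',(309,195),.058),('FR',(240,178),.046),('FL',(533,150),.046),('lidL',(534,217),.052),('lidR',(250,243),.052),('tabtip',(385,170),.0515),('tabtipw',(387,171),.0515),('tabbase',(390,235),.0515),('tabL',(403,170),.0515),('tabR',(369,172),.0515)]:
    print(nm,np.round(ray(c,np.array(uv)*.64,z),4))
E
```

```text
[-2.1222546  -2.05191604 -0.25437053] [ 0.18257809 -0.51049412  0.23648978] 252.80010700460818 192.82644834239778 61.24200898407202
btn [ 0.441  -0.2469  0.058 ]
FR [ 0.4302 -0.289   0.046 ]
FL [ 0.4202 -0.1162  0.046 ]
lidL [ 0.4584 -0.116   0.052 ]
lidR [ 0.4681 -0.2853  0.052 ]
tabtip [ 0.4286 -0.2029  0.0515]
tabtipw [ 0.4292 -0.2018  0.0515]
tabbase [ 0.4662 -0.2014  0.0515]
tabL [ 0.4289 -0.1925  0.0515]
tabR [ 0.4294 -0.2122  0.0515]
```

Emit:
jog_arm(
  moves=[30, -25, 20, -1, 57, -49.5, 60, -1, 57, -49.5, 95, -1, 57, -49.5, 105, -1, 57, -49.5, 105, -1],
)

```text
time: 3.78
tool_pos: [0.4402, -0.2476, 0.2664]
eef_rot: [-0.026, 1.0, 0.002, -0.002]
wrist_force: [-0.6, -0.4, 0.5]
opening: 0.0005
```

```bash
python3 look.py 2 wrist,side,scene release_button,lid_tab
```

```text
wrist release_button [([0.4394, -0.2505, 0.0607], 0.61)]
wrist lid_tab [([0.4358, -0.2039, 0.0528], 0.56)]
side release_button []
side lid_tab [([0.4361, -0.2037, 0.0507], 0.87), ([0.512, 0.1241, -0.0018], 0.55)]
scene release_button [([0.4421, -0.2509, 0.0561], 0.47)]
scene lid_tab [([0.4343, -0.2022, 0.0481], 0.55)]
time 4.2333
qpos [-0.5832  0.3619  1.7794 -0.      0.999  -2.2072]
tool_pos [ 0.4415 -0.2474  0.2704]
eef_rot [-2.660e-02  9.996e-01 -4.000e-04  5.000e-04]
wrist_force [ 0.2619 -0.3776  0.2344]
opening 0.0001
```

View pics/wrist2b.png

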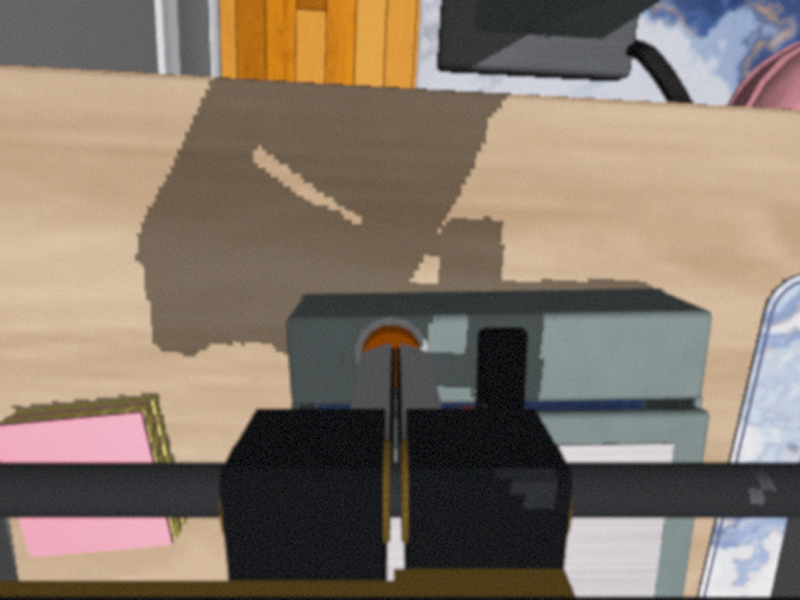

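View pics/side2b.png

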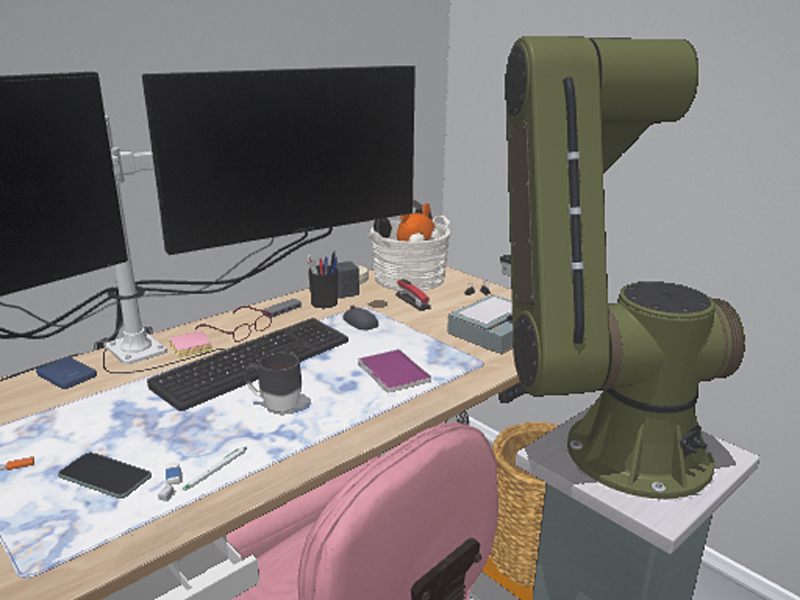

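View pics/scene2b.png

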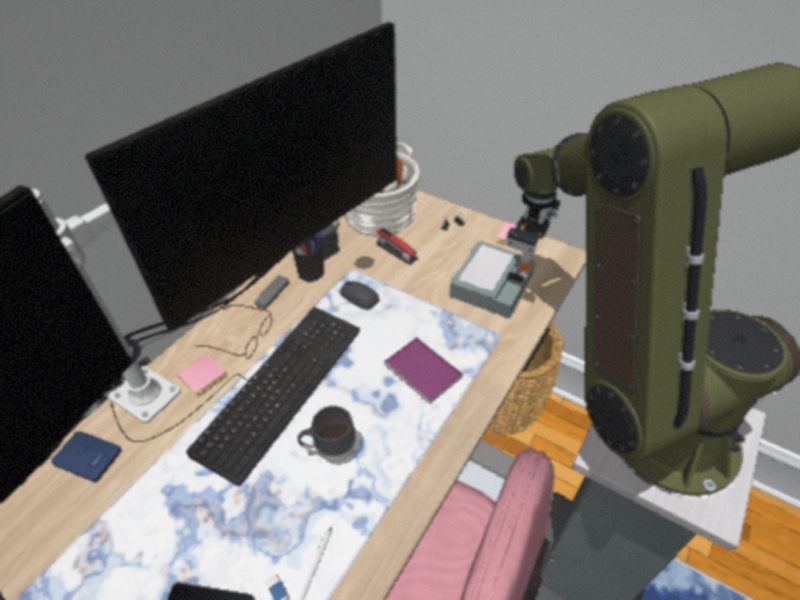

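Emit:
jog_arm(
  moves=[0, 0, 6, 0, 0, 0, 10, 0, 0, 0, 11, 0, 0, 0, 11, 0],
)

```text
time: 4.57
tool_pos: [0.4415, -0.2474, 0.2588]
eef_rot: [-0.027, 1.0, -0.0, 0.0]
wrist_force: [-0.4, -0.0, -0.8]
opening: 0.0003
```

Emit:
jog_arm(
  moves=[0, 0, 1, 0, 0, 0, 2, 0, 0, 0, 2, 0],
)

```text
time: 4.82
tool_pos: [0.4415, -0.2474, 0.2568]
eef_rot: [-0.027, 1.0, -0.0, 0.0]
wrist_force: [-1.1, -0.1, 0.9]
opening: 0.0006
```

Emit:
jog_arm(
  moves=[0, 0, 1, 0, 0, 0, 1.5, 0, 0, 0, 1.5, 0],
)

```text
time: 5.07
tool_pos: [0.4415, -0.2474, 0.2553]
eef_rot: [-0.027, 1.0, -0.0, 0.0]
wrist_force: [-0.2, 0.3, 1.5]
opening: 0.0006
```

```bash
cat > chk.py <<'E'
from h import *
import os
c=env.capture('wrist'); f=c['frame']
# region right of the fingers (lid/tab)
g=f[200:384,300:460].astype(int)
if os.path.exists('prev.npy'):
    p=np.load('prev.npy'); print('diff',np.abs(g-p).mean())
np.save('prev.npy',g); s=env.sense(); print(round(s['time'],2),np.round(s['tool_pos'][2],4),np.round(s['wrist_force'],2))
E
python3 chk.py
```

```text
5.12 0.2553 [-0.87  0.54  2.06]
```

Emit:
jog_arm(
  moves=[0, 0, 1, 0, 0, 0, 1, 0],
)

```text
time: 5.28
tool_pos: [0.4415, -0.2474, 0.2542]
eef_rot: [-0.027, 1.0, -0.0, 0.0]
wrist_force: [-0.4, 0.2, 1.7]
opening: 0.0007
```

```bash
python3 chk.py
```

```text
diff 6.1359601449275365
5.33 0.2542 [-0.42  0.21  0.15]
```

Emit:
jog_arm(
  moves=[0, 0, 1, 0, 0, 0, 1, 0],
)

```text
time: 5.5
tool_pos: [0.4415, -0.2474, 0.2531]
eef_rot: [-0.027, 1.0, -0.0, 0.0]
wrist_force: [-0.9, 0.6, 3.5]
opening: 0.0003
```

```bash
python3 chk.py
```

```text
diff 22.883548460144926
5.55 0.2532 [0.14 0.79 3.3 ]
```

```bash
python3 look.py 3 wrist,scene lid_tab
```

```text
wrist lid_tab [([0.448, -0.2057, 0.1096], 0.87)]
scene lid_tab [([0.4459, -0.2039, 0.1037], 0.86)]
time 5.75
qpos [-0.5831  0.3885  1.7899  0.      0.9627 -2.2072]
tool_pos [ 0.4415 -0.2474  0.2533]
eef_rot [-2.660e-02  9.996e-01 -1.000e-04  2.000e-04]
wrist_force [-1.0657  1.4744  2.4519]
opening 0.0003
```

View pics/wrist3b.png

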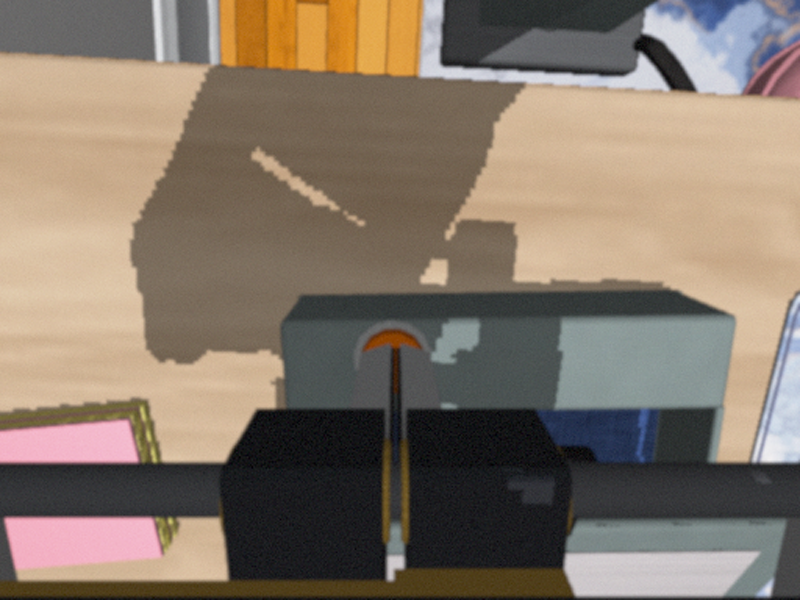

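Emit:
jog_arm(
  moves=[0, 0, -40, 0, 0, 0, -77, 0, 0, 20, -77, 0, -6.5, 44.5, -77, 0, -6.5, 44.5, -77, 0, -6.5, 44.5, -77, 0],
  grip=-0.1,
)

```text
time: 6.25
tool_pos: [0.4457, -0.202, 0.3302]
eef_rot: [-0.027, 1.0, -0.0, 0.0]
wrist_force: [-0.3, -0.0, -0.6]
opening: 0.0367
```

```bash
python3 look.py 4 wrist,scene lid_tab
```

```text
wrist lid_tab [([0.4484, -0.2057, 0.1], 0.95)]
scene lid_tab [([0.4459, -0.2001, 0.1022], 0.58)]
time 6.45
qpos [-5.0280e-01  2.4540e-01  1.7749e+00 -1.0000e-04  1.1213e+00 -2.1261e+00]
tool_pos [ 0.4455 -0.2032  0.33  ]
eef_rot [-0.0263  0.9997 -0.     -0.    ]
wrist_force [-0.2556  0.0656 -0.3004]
opening 0.0421
```

View pics/wrist4b.png

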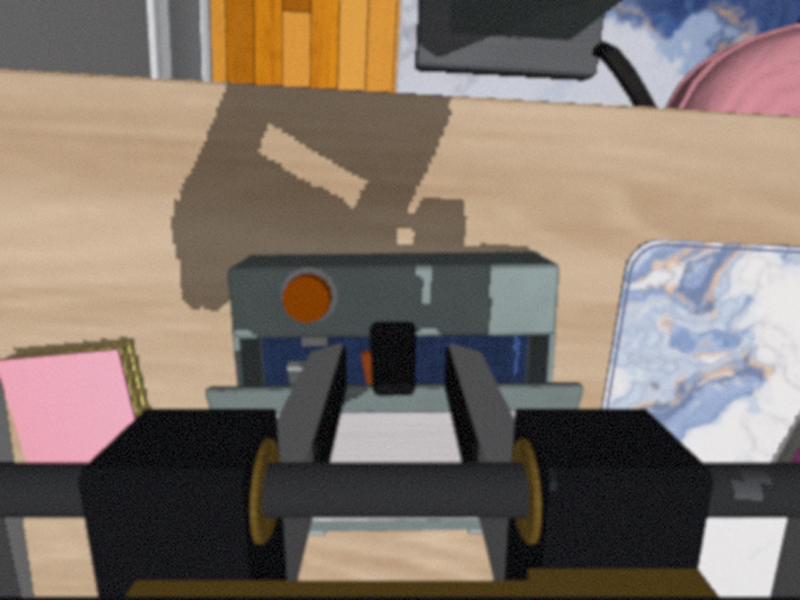

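View pics/scene4b.png

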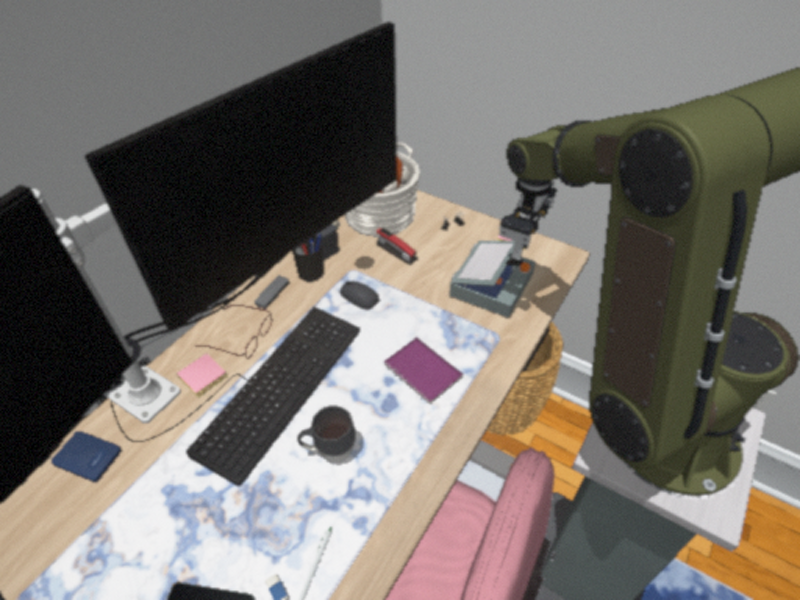

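Emit:
jog_arm(
  moves=[-1, 0, 25, 0, -1, 0, 45, 0, -1, 0, 49, 0, -1, 0, 49, 0],
)

```text
time: 6.78
tool_pos: [0.4463, -0.2036, 0.28]
eef_rot: [-0.026, 1.0, 0.001, -0.001]
wrist_force: [0.2, 1.4, 1.3]
opening: 0.0421
```

Emit:
jog_arm(
  moves=[0, 0, 0, 0, 0, 0, 0, 0, 0, 0, 0, 0, 0, 0, 0, 0, 0, 0, 0, 0],
  grip=-1,
  newtons=12,
)

```text
time: 7.2
tool_pos: [0.4464, -0.2035, 0.2804]
eef_rot: [-0.026, 1.0, 0.001, -0.001]
wrist_force: [-0.2, 0.8, -0.1]
opening: 0.02
```

```bash
python3 look.py 5 wrist,scene lid_tab
```

```text
wrist lid_tab [([0.4452, -0.204, 0.0998], 0.87)]
scene lid_tab [([0.4447, -0.2044, 0.1028], 0.78)]
time 7.4
qpos [-5.0240e-01  3.1700e-01  1.8149e+00 -1.0000e-04  1.0124e+00 -2.1254e+00]
tool_pos [ 0.4463 -0.2035  0.2801]
eef_rot [-2.610e-02  9.997e-01  6.000e-04 -1.200e-03]
wrist_force [-0.224   2.7321  0.4358]
opening 0.02
```

View pics/wrist5b.png

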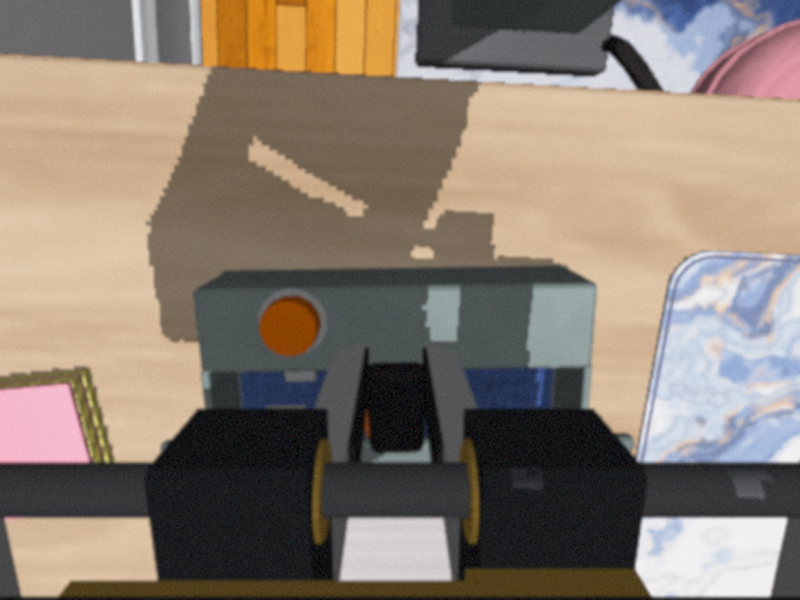

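```bash
python3 - <<'E'
import numpy as np
p=lambda t:np.array([-144*np.cos(t)+2.5*np.sin(t),144*np.sin(t)+2.5*np.cos(t)])
for a,b in [(.35,.9),(.9,1.45),(1.45,2.0)]:
    out=[]
    for k in range(1,13):
        d=p(a+(b-a)*min(1,k/11.))-p(a); out+= [f'{-d[0]:.1f}, 0, {-d[1]:.1f}, 0']
    print(', '.join(out))
E
```

```text
-2.8, 0, -6.7, 0, -5.8, 0, -13.2, 0, -9.2, 0, -19.5, 0, -13.0, 0, -25.7, 0, -17.0, 0, -31.6, 0, -21.3, 0, -37.4, 0, -25.9, 0, -43.0, 0, -30.8, 0, -48.3, 0, -35.9, 0, -53.3, 0, -41.3, 0, -58.1, 0, -46.9, 0, -62.6, 0, -46.9, 0, -62.6, 0
-5.8, 0, -4.2, 0, -11.9, 0, -8.2, 0, -18.1, 0, -11.8, 0, -24.5, 0, -15.1, 0, -31.0, 0, -18.1, 0, -37.7, 0, -20.8, 0, -44.5, 0, -23.1, 0, -51.4, 0, -25.1, 0, -58.5, 0, -26.7, 0, -65.5, 0, -28.0, 0, -72.7, 0, -28.9, 0, -72.7, 0, -28.9, 0
-7.2, 0, -0.6, 0, -14.4, 0, -0.8, 0, -21.6, 0, -0.6, 0, -28.8, 0, -0.1, 0, -35.9, 0, 0.8, 0, -43.0, 0, 2.0, 0, -50.0, 0, 3.6, 0, -57.0, 0, 5.5, 0, -63.8, 0, 7.8, 0, -70.5, 0, 10.4, 0, -77.1, 0, 13.4, 0, -77.1, 0, 13.4, 0
```

Emit:
jog_arm(
  moves=[-3, 0, -6.5, 0, -6, 0, -13, 0, -9, 0, -19.5, 0, -13, 0, -25.5, 0, -17, 0, -31.5, 0, -21.5, 0, -37.5, 0, -26, 0, -43, 0, -31, 0, -48.5, 0, -36, 0, -53.5, 0, -41.5, 0, -58, 0, -47, 0, -62.5, 0, -47, 0, -62.5, 0],
)

```text
time: 8.4
tool_pos: [0.4944, -0.2006, 0.3434]
eef_rot: [-0.026, 1.0, 0.001, -0.001]
wrist_force: [-3.2, 7.6, 2.2]
opening: 0.0197
```

```bash
python3 look.py 6 wrist,scene lid_tab,lid_hinge
```

```text
wrist lid_tab [([0.496, -0.2015, 0.1677], 0.75)]
wrist lid_hinge [([0.5743, -0.1986, 0.0495], 0.88)]
scene lid_tab [([0.4903, -0.1998, 0.1625], 0.52)]
scene lid_hinge [([0.5789, -0.1994, 0.0495], 0.77)]
time 8.7
qpos [-4.5490e-01  3.2210e-01  1.6421e+00  1.1000e-03  1.1807e+00 -2.0785e+00]
tool_pos [ 0.4937 -0.2007  0.3429]
eef_rot [-0.0262  0.9997  0.0012 -0.0012]
wrist_force [-0.8039  8.3091  0.9604]
opening 0.02
```

View pics/wrist6b.png

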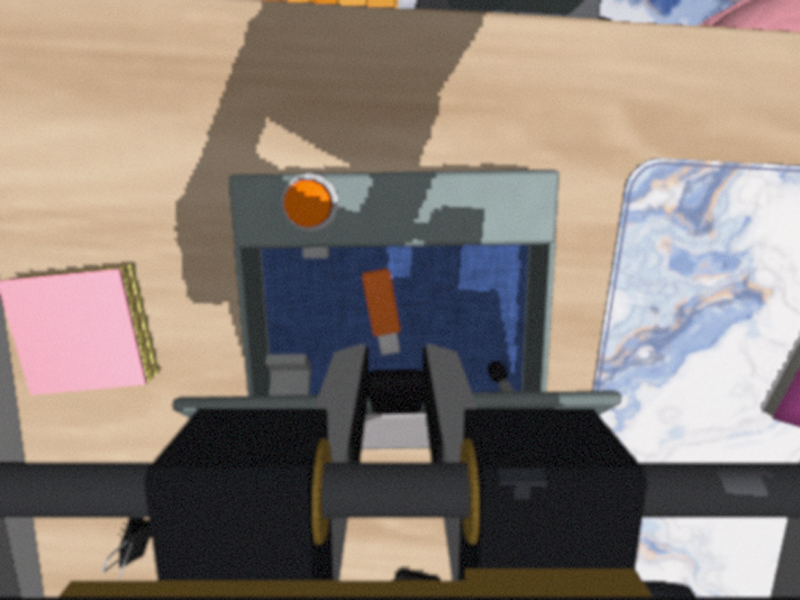

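View pics/scene6b.png

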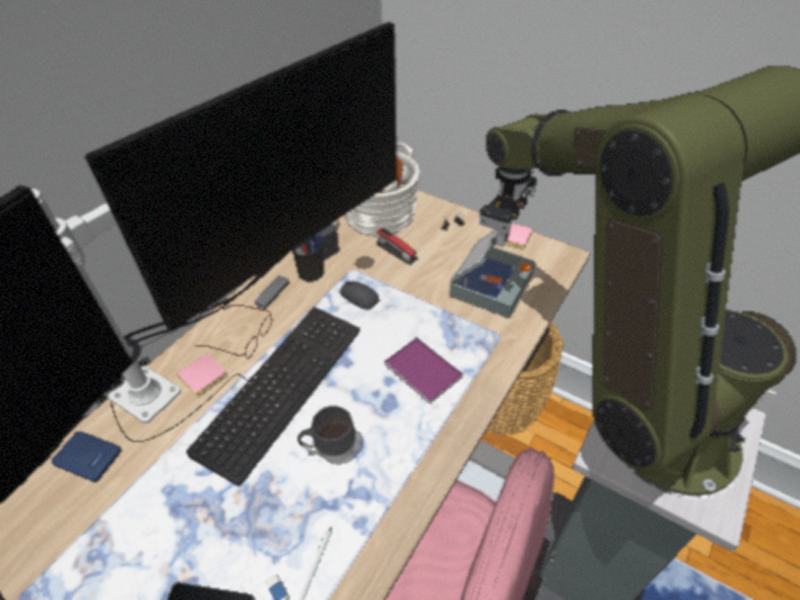

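Emit:
jog_arm(
  moves=[-6, 0.5, -4, 0, -12, 1, -8, 0, -18, 1, -12, 0, -24.5, 1.5, -15, 0, -31, 1.5, -18, 0, -37.5, 1.5, -21, 0, -44.5, 1.5, -23, 0, -51.5, 2, -25, 0, -58.5, 2, -26.5, 0, -65.5, 2, -28, 0, -72.5, 2, -29, 0, -72.5, 2, -29, 0],
)

```text
time: 9.7
tool_pos: [0.5672, -0.1951, 0.3718]
eef_rot: [-0.026, 1.0, 0.001, -0.001]
wrist_force: [0.3, -4.8, 1.2]
opening: 0.0203
```

```bash
python3 look.py 7 wrist,scene lid_tab,lid_hinge,memory_stick
```

```text
wrist lid_tab [([0.5673, -0.1974, 0.1893], 0.85)]
wrist lid_hinge [([0.5769, -0.199, 0.0493], 0.67), ([0.5298, -0.4005, -0.0026], 0.25)]
wrist memory_stick [([0.5129, -0.2086, 0.001], 0.72)]
scene lid_tab [([0.5685, -0.1919, 0.1952], 0.55), ([0.5109, -0.2047, 0.0065], 0.39)]
scene lid_hinge [([0.5788, -0.1965, 0.0508], 0.59)]
scene memory_stick [([0.5137, -0.2041, 0.0061], 0.36)]
time 10.1
qpos [-3.9290e-01  4.3640e-01  1.4131e+00  9.0000e-04  1.2944e+00 -2.0161e+00]
tool_pos [ 0.5666 -0.1951  0.3718]
eef_rot [-2.610e-02  9.997e-01  8.000e-04 -8.000e-04]
wrist_force [ 1.1636 -5.9634 -1.8677]
opening 0.0198
```

View pics/wrist7b.png

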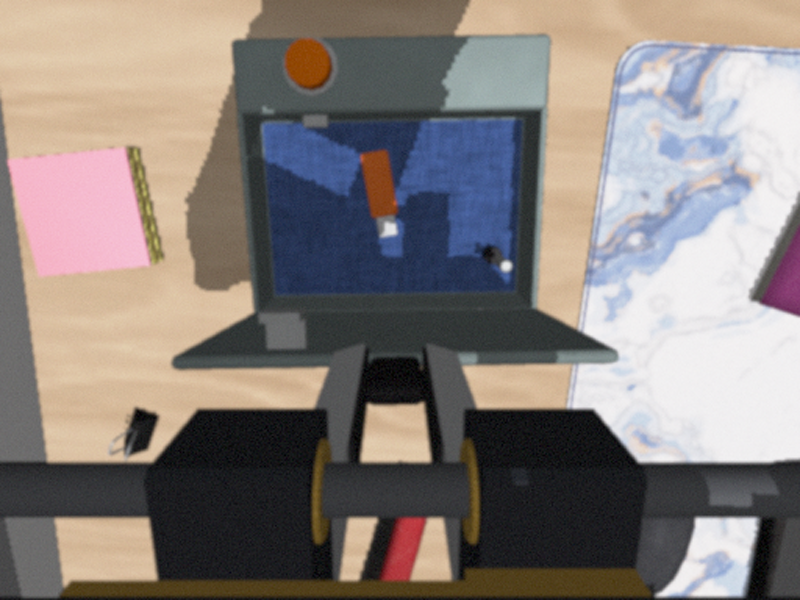

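View pics/scene7b.png

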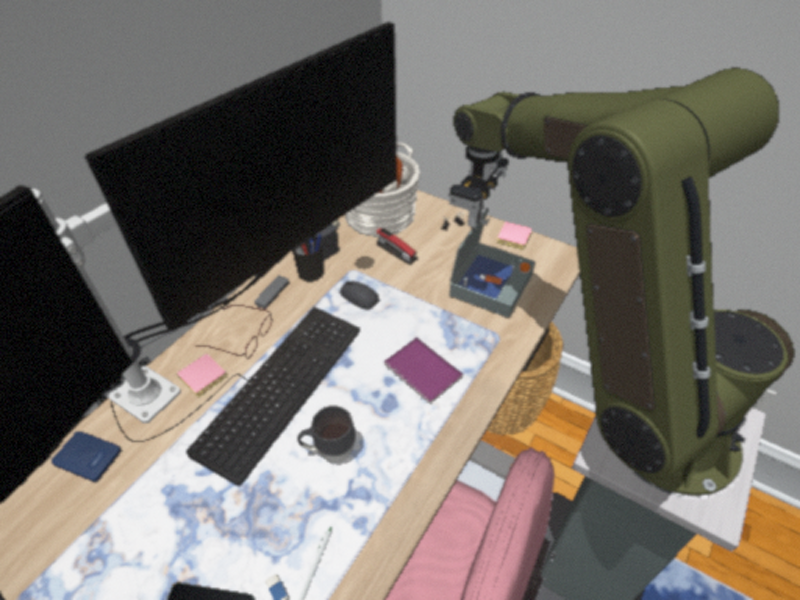

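Emit:
jog_arm(
  moves=[-7, -0.5, -0.5, 0, -14.5, -1, -1, 0, -21.5, -1, -0.5, 0, -29, -1, 0, 0, -36, -1, 1, 0, -43, -1, 2, 0, -50, -1, 3.5, 0, -57, -1, 5.5, 0, -64, -1, 8, 0, -68, -1, 9.5, 0, -70.5, -1, 10.5, 0, -70.5, -1, 10.5, 0],
)

```text
time: 11.1
tool_pos: [0.6383, -0.1912, 0.3608]
eef_rot: [-0.027, 1.0, 0.002, -0.001]
wrist_force: [0.1, 6.4, 0.4]
opening: 0.0196
```

```bash
python3 look.py 8 wrist,side lid_tab
```

```text
wrist lid_tab [([0.6366, -0.1902, 0.1814], 0.57)]
side lid_tab [([0.6387, -0.1881, 0.1788], 0.89)]
time 11.3
qpos [-0.3465  0.5961  1.1999  0.0029  1.3485 -1.9714]
tool_pos [ 0.638  -0.1912  0.361 ]
eef_rot [-2.670e-02  9.996e-01  1.900e-03 -9.000e-04]
wrist_force [0.3942 7.0187 0.541 ]
opening 0.02
```

View pics/wrist8b.png

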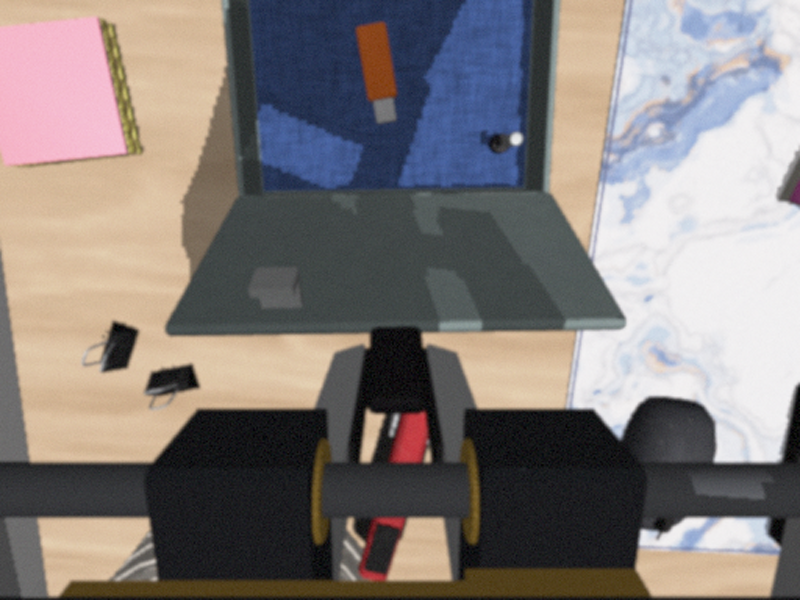

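View pics/side8b.png

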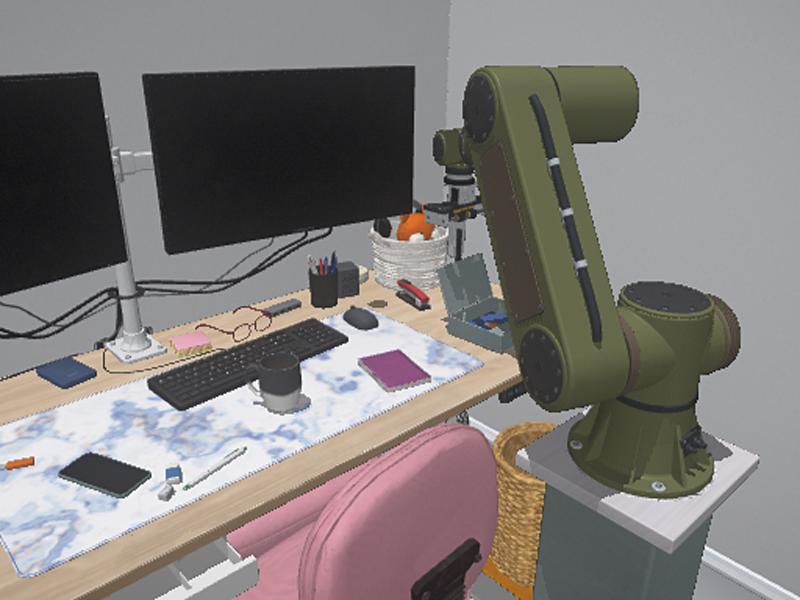

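Emit:
jog_arm(
  moves=[-2, 0.5, 1, 0, -4, 1, 1.5, 0, -6, 1, 2.5, 0, -6, 1, 2.5, 0],
)

```text
time: 11.63
tool_pos: [0.6443, -0.1903, 0.3585]
eef_rot: [-0.027, 1.0, 0.001, -0.002]
wrist_force: [-10.2, -2.9, 2.8]
opening: 0.0197
```

Emit:
jog_arm(
  moves=[-1.5, 0, 0.5, 0, -3, 0, 1.5, 0, -3, 0, 1.5, 0],
)

```text
time: 11.88
tool_pos: [0.6475, -0.1902, 0.3574]
eef_rot: [-0.027, 1.0, 0.001, -0.003]
wrist_force: [-12.1, -0.7, 7.0]
opening: 0.02
```

Emit:
jog_arm(
  moves=[2, 0, -1, 0, 2, 0, -1, 0],
)

```text
time: 12.05
tool_pos: [0.646, -0.1902, 0.3582]
eef_rot: [-0.027, 1.0, 0.001, -0.003]
wrist_force: [-1.7, -0.8, -2.7]
opening: 0.0199
```

```bash
python3 look.py 9 wrist,scene lid_tab; python3 - <<'E'
from h import *
E
```

```text
wrist lid_tab [([0.7793, -0.1852, -0.0004], 0.46)]
scene lid_tab [([0.6438, -0.1889, 0.1803], 0.7)]
time 12.25
qpos [-3.4080e-01  6.1580e-01  1.1754e+00  2.0000e-04  1.3570e+00 -1.9648e+00]
tool_pos [ 0.6459 -0.1902  0.3583]
eef_rot [-0.0266  0.9996  0.0013 -0.0031]
wrist_force [ 0.3277 -1.9683 -1.2086]
opening 0.0204
```

View pics/wrist9b.png

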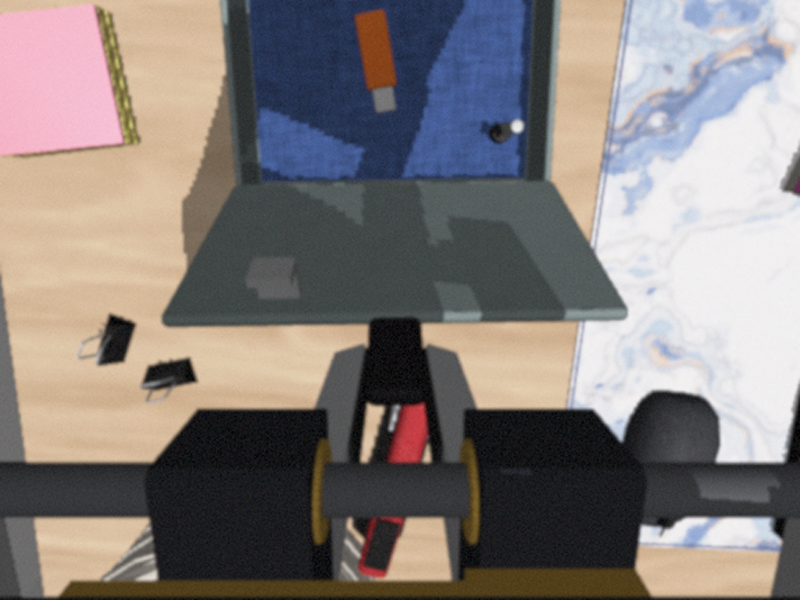

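```bash
python3 - <<'E'
from h import *
c=env.capture('wrist')
H=np.array([.5805,-.194,.049]);yw=np.radians(3.3)
bx=np.array([np.cos(yw),np.sin(yw),0]);by=np.array([-np.sin(yw),np.cos(yw),0])
for t in (1.9,1.95,2.0,2.05):
    P=[]
    for y in (-.089,.089):
        for h in (-.003,.003):
            r=.116
            x=-r*np.cos(t)+h*np.sin(t); z=r*np.sin(t)+h*np.cos(t)
            P.append(H+bx*x+by*y+np.array([0,0,z]))
    print(t,np.round(proj(c,P)/.64,1).tolist())
E
```

```text
1.9 [[145.2, 288.1], [149.6, 302.1], [638.1, 286.1], [633.9, 300.1]]
1.95 [[149.5, 301.6], [154.1, 314.7], [634.0, 299.6], [629.7, 312.7]]
2.0 [[153.9, 314.2], [158.6, 326.3], [629.8, 312.3], [625.3, 324.4]]
2.05 [[158.4, 325.9], [163.2, 337.0], [625.5, 324.0], [620.9, 335.2]]
```

Emit:
jog_arm(
  moves=[0, 0, 0, 0, 0, 0, 0, 0, 0, 0, 0, 0, 0, 0, 0, 0],
  grip=-0.2,
)

```text
time: 12.63
tool_pos: [0.6458, -0.1902, 0.3584]
eef_rot: [-0.027, 1.0, 0.001, -0.003]
wrist_force: [-0.0, 1.0, -0.2]
opening: 0.0374
```

Emit:
jog_arm(
  moves=[0, 0, -20, 0, 0, 0, -50, 0, 0, 0, -70, 0, 35, 0, -80, 0, 75, 0, -80, 0, 115, 0, -80, 0, 145, 0, -80, 0, 145, 0, -80, 0, 145, 0, -80, 0],
)

```text
time: 13.38
tool_pos: [0.5006, -0.1981, 0.4403]
eef_rot: [-0.026, 1.0, 0.001, -0.002]
wrist_force: [0.6, -0.7, 0.2]
opening: 0.0373
```

```bash
python3 look.py 10 wrist,scene lid_tab,memory_stick,notebook
```

```text
wrist lid_tab [([0.6451, -0.1887, 0.1772], 0.61)]
wrist memory_stick [([0.5086, -0.2101, 0.0062], 0.92)]
wrist notebook []
scene lid_tab [([0.6398, -0.1886, 0.1792], 0.72)]
scene memory_stick [([0.5127, -0.2086, 0.008], 0.53)]
scene notebook [([0.5126, 0.1311, 0.0009], 0.6)]
time 13.7833
qpos [-4.4350e-01  2.5320e-01  1.5002e+00 -3.0000e-04  1.3952e+00 -2.0679e+00]
tool_pos [ 0.502 -0.198  0.439]
eef_rot [-0.0268  0.9996  0.0015 -0.0032]
wrist_force [-0.0199 -0.0955  0.8764]
opening 0.0378
```

View pics/wrist10b.png

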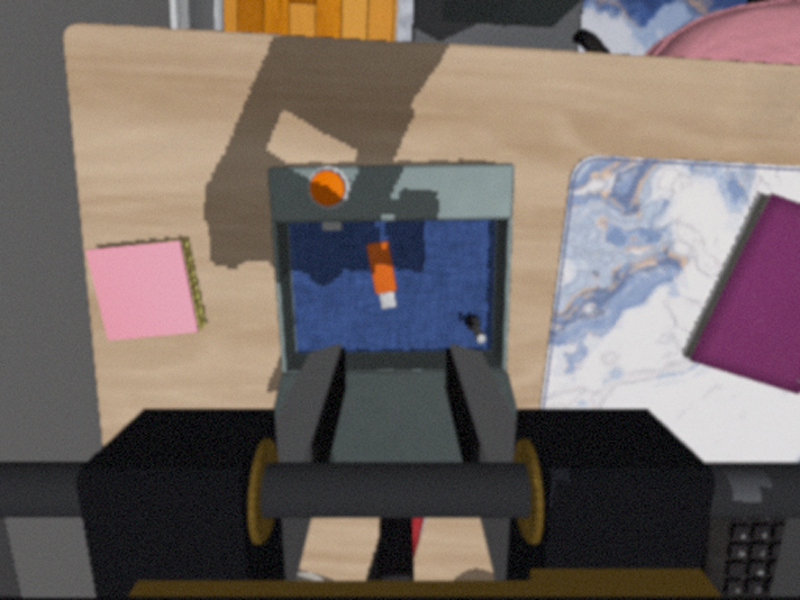

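View pics/scene10b.png

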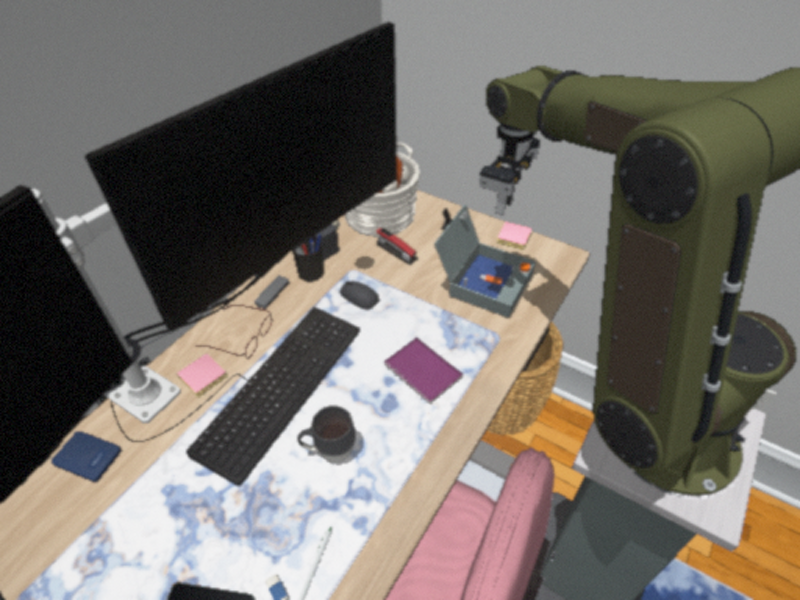

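```bash
cat > stick.py <<'E'
from h import *
import sys
zt=float(sys.argv[1]) if len(sys.argv)>1 else .014
c=env.capture('wrist')
b=c['frame'].astype(int); m=((b[...,2]>120)&(b[...,1]<120)&(b[...,0]<70)&(b[...,2]-b[...,0]>80)).astype(np.uint8)
n,lab,stt,cen=cv2.connectedComponentsWithStats(m)
for i in range(1,n):
    if stt[i,4]<60: continue
    ys,xs=np.where(lab==i)
    w=np.array([ray(c,(x,y),zt)[:2] for x,y in zip(xs,ys)])
    (cx,cy),(a,bb),an=cv2.minAreaRect((w*1e4).astype(np.float32))
    mu=w.mean(0); ev,V=np.linalg.eigh(np.cov((w-mu).T)); v=V[:,1]
    v=v if v[0]>0 else -v
    print(i,stt[i],'rect c',round(cx/1e4,4),round(cy/1e4,4),'size',round(a/10,1),round(bb/10,1),an,'mean',np.round(mu,4),'axis deg',np.degrees(np.arctan2(v[1],v[0])))
E
python3 stick.py
```

```text
1 [ 151    0   73   24 1032] rect c 0.3253 -0.2809 size 23.6 81.6 3.1400303840637207 mean [ 0.3242 -0.2875] axis deg -89.33770171535593
15 [199 109  21  21 241] rect c 0.4425 -0.2531 size 23.8 24.4 1.6842010021209717 mean [ 0.4419 -0.2544] axis deg 59.41919528231783
22 [238 170  15  17 207] rect c 0.5126 -0.2063 size 21.1 16.6 13.169840812683105 mean [ 0.5128 -0.2062] axis deg 12.662603735278196
23 [264 332   5  18  65] rect c 0.7512 -0.1637 size 28.6 5.8 3.58316969871521 mean [ 0.7485 -0.1646] axis deg -1.0772594458629703
```

```bash
sed -i 's/(b\[...,2\]>120)&(b\[...,1\]<120)&(b\[...,0\]<70)&(b\[...,2\]-b\[...,0\]>80)/(b[...,2]>70)\&(b[...,2]>1.7*b[...,1])\&(b[...,2]>2*b[...,0])/' stick.py; python3 stick.py
```

```text
16 [198 109  22  22 371] rect c 0.443 -0.2537 size 25.0 25.7 3.0976240634918213 mean [ 0.4428 -0.2537] axis deg -75.59275088438642
17 [235 154  18  34 432] rect c 0.5037 -0.2084 size 41.1 17.6 11.980730056762695 mean [ 0.5033 -0.2082] axis deg 12.411192072781809
18 [263 331   7  24 105] rect c 0.7546 -0.1635 size 38.8 8.6 3.5360946655273438 mean [ 0.7503 -0.1651] axis deg -2.201543439690393
```

Emit:
jog_arm(
  moves=[-5.5, -9.5, 40, -0.9, -5.5, -9.5, 80, -1.8, -5.5, -9.5, 120, -1.8, -5.5, -9.5, 160, -1.8, -5.5, -9.5, 170, -1.8, -5.5, -9.5, 170, -1.8, -5.5, -9.5, 170, -1.8],
)

```text
time: 14.47
tool_pos: [0.5073, -0.207, 0.2706]
eef_rot: [-0.105, 0.994, 0.001, -0.002]
wrist_force: [0.8, -0.5, 0.7]
opening: 0.0374
```

```bash
python3 stick.py; python3 look.py 11 wrist,scene memory_stick
```

```text
1 [185  86  42  43 796] rect c 0.4427 -0.2539 size 28.6 28.6 69.16206359863281 mean [ 0.4401 -0.2541] axis deg -50.67598962701461
7 [ 239  175   24   53 1188] rect c 0.5035 -0.2084 size 40.9 17.2 12.492716789245605 mean [ 0.5028 -0.2084] axis deg 12.917782099517327
wrist memory_stick [([0.5058, -0.2127, 0.0034], 0.64)]
scene memory_stick [([0.5109, -0.2015, 0.0056], 0.44), ([0.4444, -0.2514, 0.0578], 0.44)]
time 14.7167
qpos [-4.5420e-01  4.4280e-01  1.6601e+00 -4.0000e-04  1.0428e+00 -2.2354e+00]
tool_pos [ 0.507  -0.2068  0.2708]
eef_rot [-1.051e-01  9.945e-01  9.000e-04 -1.800e-03]
wrist_force [-0.6947  0.5881 -1.1525]
opening 0.0376
```

View pics/wrist11b.png

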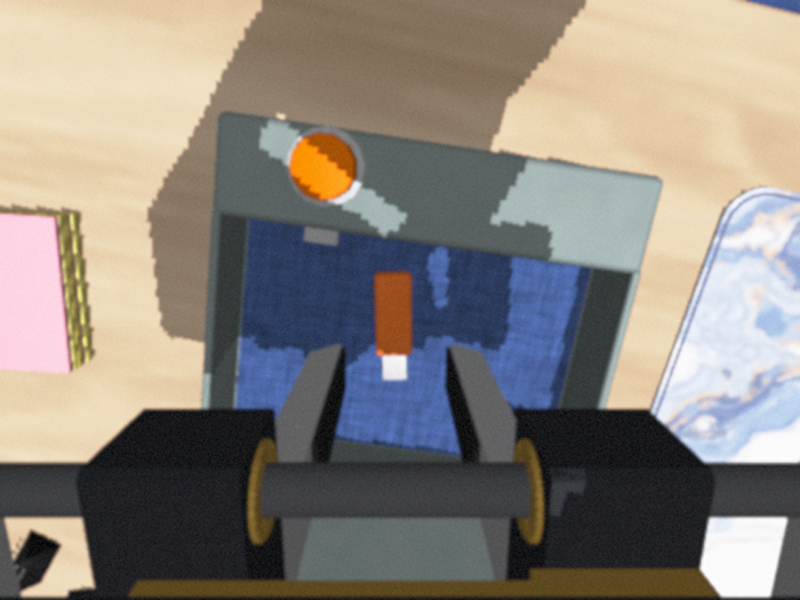

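Emit:
jog_arm(
  moves=[0, -0.5, 20, 0, 0, -0.5, 40, 0, 0, -0.5, 55, 0, 0, -0.5, 60, 0, 0, -0.5, 62, 0, 0, -0.5, 63, 0, 0, -0.5, 63, 0],
)

```text
time: 15.3
tool_pos: [0.5071, -0.2074, 0.2088]
eef_rot: [-0.105, 0.994, 0.001, -0.001]
wrist_force: [0.1, 0.3, -0.3]
opening: 0.0378
```

Emit:
jog_arm(
  moves=[0, 0, 0, 0, 0, 0, 0, 0, 0, 0, 0, 0, 0, 0, 0, 0, 0, 0, 0, 0],
  grip=-1,
  newtons=15,
)

```text
time: 15.72
tool_pos: [0.5072, -0.2074, 0.2092]
eef_rot: [-0.105, 0.994, 0.0, -0.001]
wrist_force: [-0.7, 0.3, 4.6]
opening: 0.0178
```

Emit:
jog_arm(
  moves=[0, 0, -2, 0, 0, 0, -6, 0, 0, 0, -12, 0, 0, 0, -20, 0, 0, 0, -20, 0],
)

```text
time: 16.13
tool_pos: [0.5076, -0.2076, 0.2311]
eef_rot: [-0.105, 0.994, -0.0, 0.0]
wrist_force: [0.3, 0.1, 0.2]
opening: 0.0177
```

```bash
python3 look.py 12 wrist,side,scene memory_stick
```

```text
wrist memory_stick [([0.5086, -0.2091, 0.0265], 0.57)]
side memory_stick [([0.5121, -0.2037, 0.0251], 0.57)]
scene memory_stick [([0.5097, -0.2071, 0.0261], 0.62)]
time 16.4333
qpos [-4.5500e-01  5.0530e-01  1.6817e+00 -4.0000e-04  9.5700e-01 -2.2361e+00]
tool_pos [ 0.5072 -0.2074  0.229 ]
eef_rot [-1.051e-01  9.945e-01  5.000e-04 -1.100e-03]
wrist_force [-0.2205  0.6078  0.3325]
opening 0.0174
```

View pics/wrist12b.png

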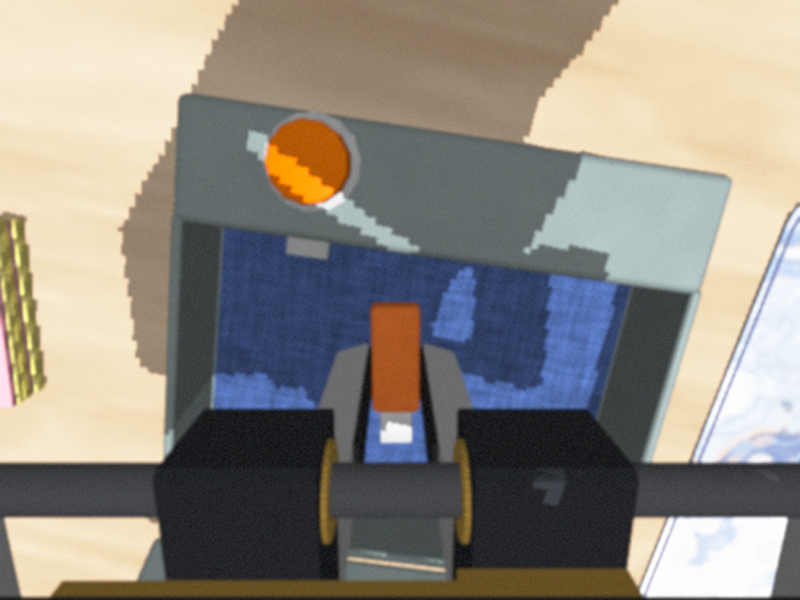

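View pics/side12b.png

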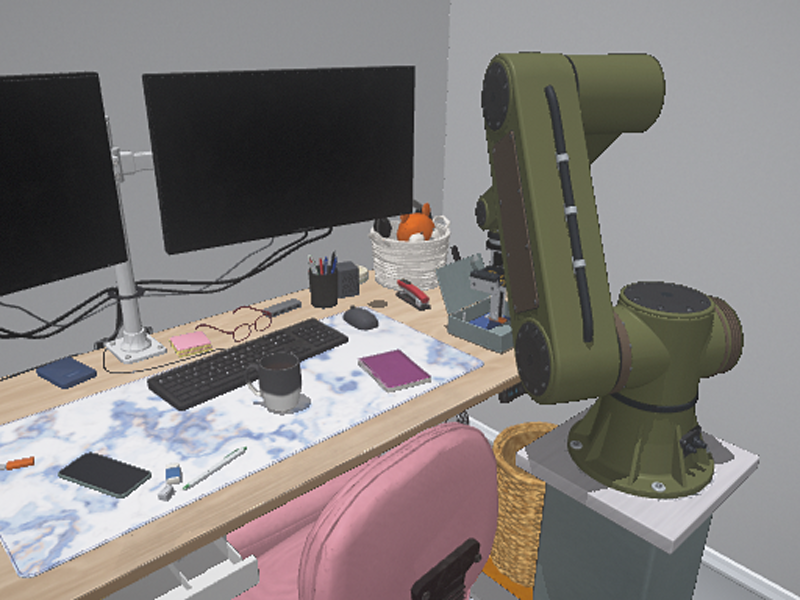

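Emit:
jog_arm(
  moves=[0, 0, -40, 0, 0, 0, -80, 0, -5, 25, -110, 0, -13, 60, -120, 1, -22, 98, -120, 2, -31, 137, -120, 3, -40, 177, -120, 4, -49, 217, -120, 4.5, -58, 257, -120, 4.5, -67, 297, -120, 4.5, -73, 328, -120, 4.5, -73, 328, -120, 4.5],
)

```text
time: 17.43
tool_pos: [0.5098, 0.133, 0.349]
eef_rot: [0.089, 0.996, 0.001, -0.001]
wrist_force: [-0.5, -0.8, -0.9]
opening: 0.0177
```

```bash
python3 look.py 13 wrist,scene memory_stick,notebook; python3 stick.py .155
```

```text
wrist memory_stick [([0.5107, 0.1275, 0.1429], 0.72)]
wrist notebook [([0.5097, 0.1286, -0.0008], 0.91)]
scene memory_stick [([0.5129, 0.13, 0.1461], 0.49), ([0.5035, -0.2021, -0.0033], 0.44)]
scene notebook [([0.514, 0.1307, -0.0023], 0.98)]
time 17.7333
qpos [ 1.7490e-01  3.0040e-01  1.6550e+00  1.1000e-03  1.1885e+00 -1.2126e+00]
tool_pos [0.5105 0.1274 0.3492]
eef_rot [ 9.170e-02  9.958e-01  2.000e-04 -1.200e-03]
wrist_force [-0.6682 -0.2055 -0.2947]
opening 0.0178
5 [ 48   0  24  24 328] rect c 0.3781 0.0573 size 11.1 8.5 2.518838882446289 mean [0.3783 0.0571] axis deg 12.13299035624442
44 [ 237  194   32   69 2041] rect c 0.5058 0.1291 size 17.4 41.2 79.93885803222656 mean [0.5051 0.1292] axis deg -10.257586722288657
```

View pics/wrist13b.png

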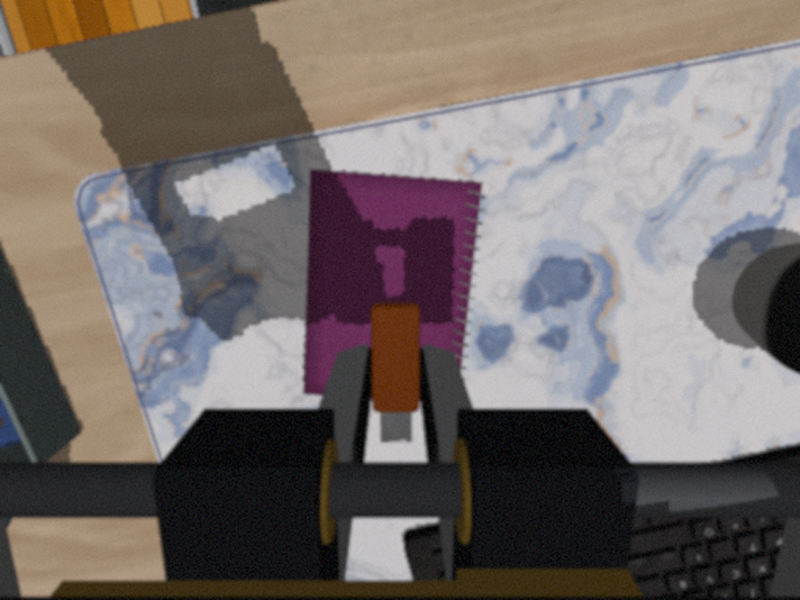

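View pics/scene13b.png

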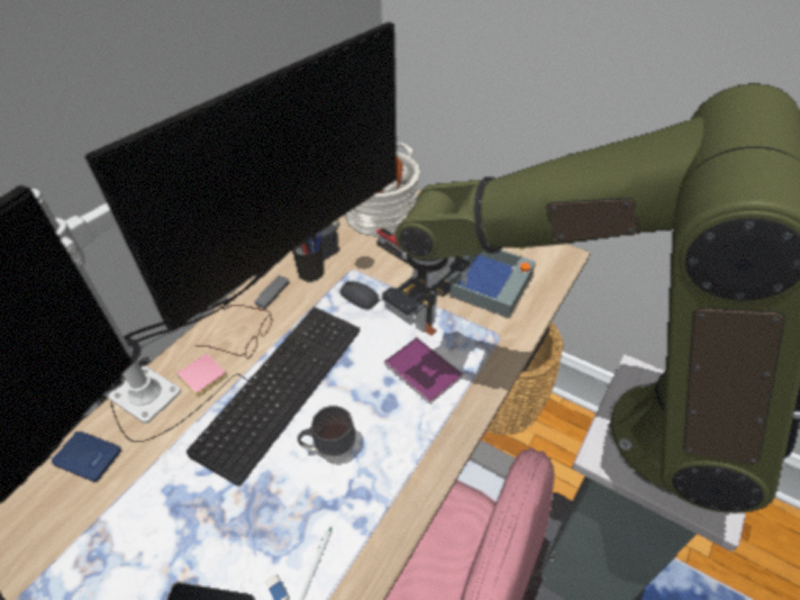

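```bash
python3 - <<'E'
from h import *
c=env.capture('wrist')
A,B,D=[ray(c,np.array(u)*.64,.011) for u in ((311,170),(478,182),(305,393))]
print(A,B,D, np.linalg.norm(A-B),np.linalg.norm(A-D))
d=(A-B)[:2]; print('yaw',np.degrees(np.arctan2(-d[0],d[1])), np.degrees(np.arctan2((D-A)[1],(D-A)[0])))
print('centre',(B+D)/2)
t=env.sense(); print(t['tool_pos'])
E
```

```text
[0.43020647 0.09114173 0.011     ] [0.45572851 0.1899761  0.011     ] [0.57239189 0.05467908 0.011     ] 0.10207647633830795 0.14678630184031657
yaw 165.52079318177786 -14.383227506483255
centre [0.5140602  0.12232759 0.011     ]
[0.51043815 0.12759641 0.34918288]
```

Emit:
jog_arm(
  moves=[-2, -1.5, 35, 0.8, -2, -1.5, 70, 0.8, -2, -1.5, 100, 0.8, -2, -1.5, 118, 0.8, -2, -1.5, 127, 0.8, -2, -1.5, 131, 0.8, -2, -1.5, 131, 0.8, -2, -1.5, 131, 0.8],
)

```text
time: 18.5
tool_pos: [0.5122, 0.1257, 0.2193]
eef_rot: [0.127, 0.992, 0.0, -0.0]
wrist_force: [-0.8, 0.8, 0.2]
opening: 0.0173
```

Emit:
jog_arm(
  moves=[0, 0, 1, 0, 0, 0, 2, 0, 0, 0, 3, 0, 0, 0, 3, 0],
)

```text
time: 18.83
tool_pos: [0.5122, 0.1257, 0.2166]
eef_rot: [0.127, 0.992, 0.001, -0.0]
wrist_force: [-0.8, 0.2, 0.1]
opening: 0.0175
```

Emit:
jog_arm(
  moves=[0, 0, 1, 0, 0, 0, 2, 0, 0, 0, 2, 0],
)

```text
time: 19.08
tool_pos: [0.5122, 0.1258, 0.2144]
eef_rot: [0.126, 0.992, 0.0, -0.0]
wrist_force: [-0.8, -0.4, -0.2]
opening: 0.0175
```

```bash
python3 look.py 14 wrist,scene memory_stick
```

```text
wrist memory_stick [([0.5142, 0.1217, 0.0102], 0.58)]
scene memory_stick [([0.5158, 0.1276, 0.011], 0.5)]
time 19.2833
qpos [ 1.7120e-01  4.9130e-01  1.7473e+00  1.4000e-03  9.0310e-01 -1.1469e+00]
tool_pos [0.5122 0.1258 0.2146]
eef_rot [ 1.265e-01  9.920e-01  5.000e-04 -2.000e-04]
wrist_force [-0.3421  0.0238  0.2006]
opening 0.0178
```

View pics/wrist14b.png

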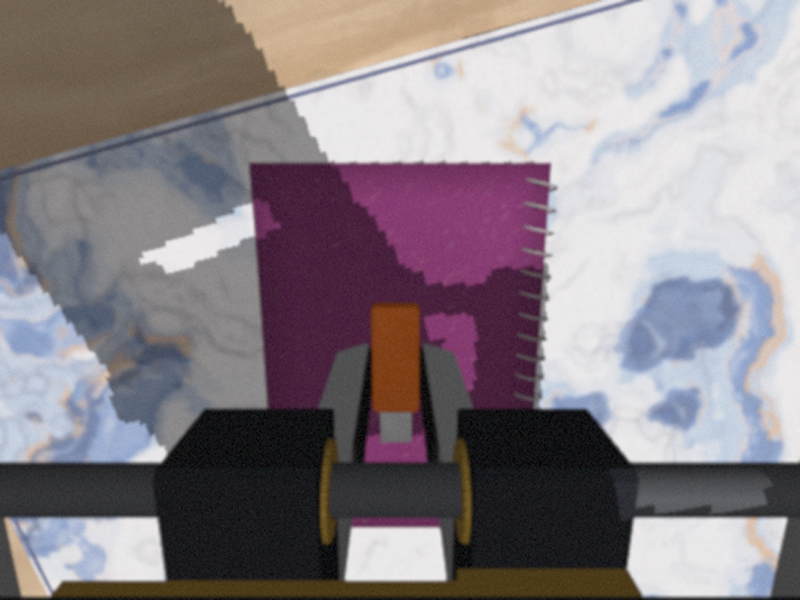

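Near contact; small steps until force shows.

Emit:
jog_arm(
  moves=[0, 0, 0.5, 0, 0, 0, 1, 0, 0, 0, 1, 0],
)

```text
time: 19.53
tool_pos: [0.5123, 0.1258, 0.2137]
eef_rot: [0.126, 0.992, 0.001, -0.0]
wrist_force: [-1.5, -0.2, 2.3]
opening: 0.0179
```

Emit:
jog_arm(
  moves=[0, 0, 0.5, 0, 0, 0, 0.5, 0, 0, 0, 0.5, 0],
)

```text
time: 19.78
tool_pos: [0.5123, 0.1258, 0.2137]
eef_rot: [0.126, 0.992, 0.001, -0.0]
wrist_force: [-4.1, -0.7, 8.8]
opening: 0.0177
```

Emit:
jog_arm(
  moves=[0, 0, -0.5, 0, 0, 0, -0.5, 0],
)

```text
time: 19.95
tool_pos: [0.5123, 0.1258, 0.2143]
eef_rot: [0.126, 0.992, 0.001, 0.0]
wrist_force: [0.3, -1.1, 0.0]
opening: 0.0175
```

Emit:
jog_arm(
  moves=[0, 0, 0, 0, 0, 0, 0, 0, 0, 0, 0, 0, 0, 0, 0, 0],
  grip=-0.2,
)

```text
time: 20.28
tool_pos: [0.5123, 0.1258, 0.2142]
eef_rot: [0.126, 0.992, 0.001, -0.0]
wrist_force: [-0.3, -0.4, -0.1]
opening: 0.0371
```

Emit:
jog_arm(
  moves=[0, 0, -3, 0, 0, 0, -10, 0, 0, 0, -30, 0, 0, 0, -60, 0, 0, 0, -100, 0, 0, 0, -140, 0, 0, 0, -180, 0, 0, 0, -200, 0, 0, 0, -200, 0, 0, 0, -200, 0],
)

```text
time: 21.12
tool_pos: [0.512, 0.1255, 0.4154]
eef_rot: [0.126, 0.992, 0.001, 0.001]
wrist_force: [-0.7, -0.0, -0.3]
opening: 0.0381
```

```bash
python3 look.py 15 wrist,scene,side memory_stick,notebook,lid_tab; python3 stick.py .019
```

```text
wrist memory_stick [([0.5142, 0.1273, 0.009], 0.57)]
wrist notebook [([0.5122, 0.1287, -0.0013], 0.74)]
wrist lid_tab []
scene memory_stick [([0.5726, 0.3928, -0.002], 0.66), ([0.519, 0.1267, 0.0091], 0.44)]
scene notebook [([0.5153, 0.1279, 0.0004], 0.85)]
scene lid_tab []
side memory_stick [([0.5168, 0.1253, 0.0123], 0.42)]
side notebook [([0.5127, 0.1261, -0.0012], 0.75)]
side lid_tab [([0.6413, -0.1894, 0.1791], 0.91)]
time 21.7167
qpos [ 1.7080e-01  2.4220e-01  1.5719e+00  1.1000e-03  1.3274e+00 -1.1467e+00]
tool_pos [0.5123 0.1256 0.4141]
eef_rot [ 1.265e-01  9.920e-01  5.000e-04 -1.000e-04]
wrist_force [-0.2362  0.0285  0.8338]
opening 0.0373
5 [ 46   0  32  47 626] rect c 0.3066 -0.0285 size 19.0 45.2 89.96326446533203 mean [ 0.3066 -0.0281] axis deg 1.4889912601347512
68 [245 152  16  35 536] rect c 0.5091 0.1271 size 17.7 40.4 75.81836700439453 mean [0.5084 0.1275] axis deg -13.506452093547493
```

View pics/wrist15b.png

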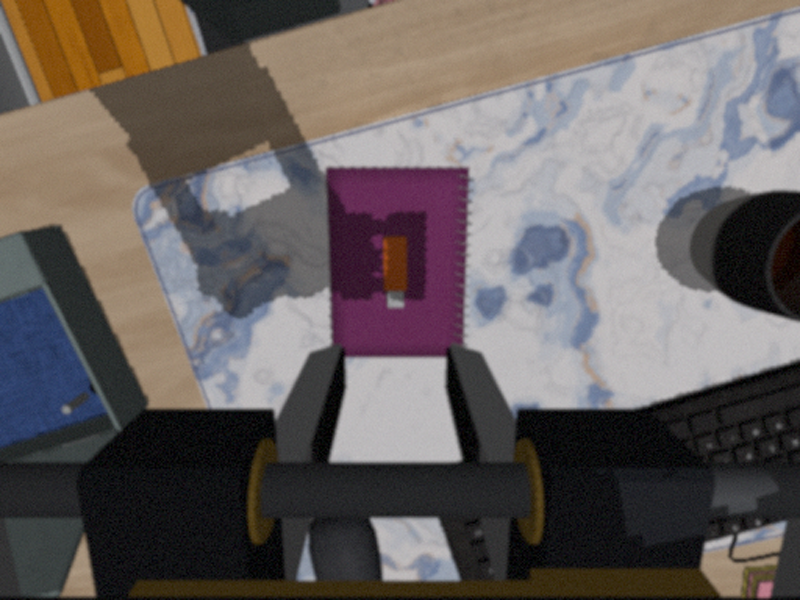

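View pics/scene15b.png

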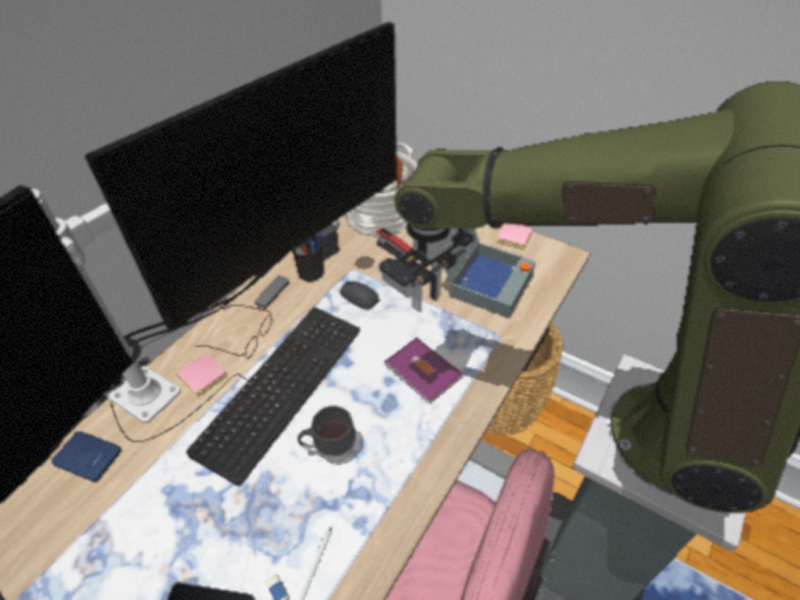

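View pics/side15b.png

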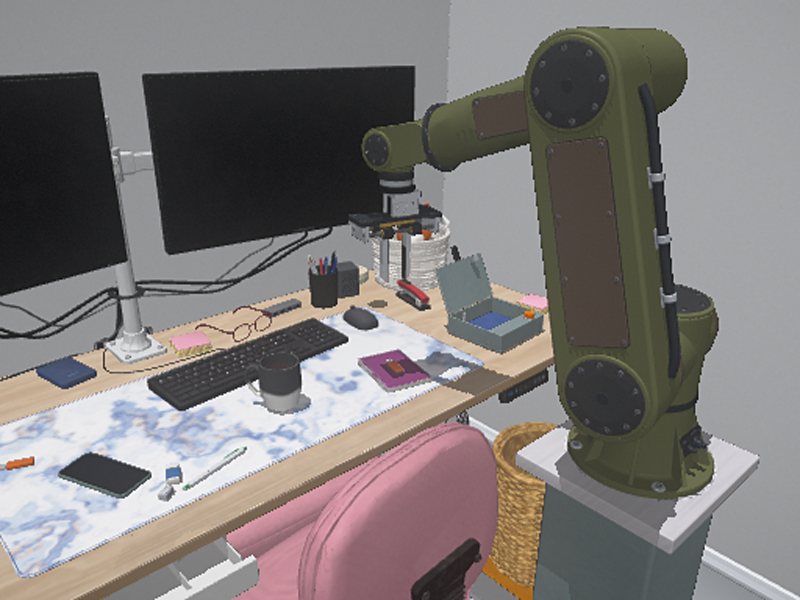

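```bash
python3 -c "
from plant import env
print(env.close_job())"
```

```text
the job is handed in; nothing more can be done
None
```

I handed the job in at about 21.7 s of the 58 s allowed. No verdict is reported, so what follows is from my own measurements.

- **Button and lid:** I pressed the button in roughly 1 mm steps, and the latch let go at about 3.5 mm of travel and 3.5 N. I pinched the tab and eased the lid round until its stop pushed back at about 12 N. I then eased off to near zero force before letting go.
- **Memory stick:** I lifted it out and lowered it in small steps until the wrist showed contact on the notebook. That last step read 8.8 N. I backed off 0.5 mm to near zero force before opening the fingers.

Last checks:
- **Lid:** The final side picture shows it fully open, with the tab at about (0.641, -0.189, 0.179). Just before release, the lid's edge in the wrist picture matched about 2.0 rad.
- **Stick:** It lies flat, with its origin at about (0.515, 0.126). I estimate the middle of the notebook at (0.513–0.515, 0.126–0.128), so it sits within a few millimetres of centre.
- **Notebook, mug, mouse, stapler and sticky notes:** All look to be where they started. I measured only the notebook's position again; the others I judged by eye. The gripper was clear of everything.

Two things disagreed or were not ideal:
- The detector's first-choice memory stick in the last scene picture was at the mug's position. Its second choice, and both other cameras, agreed with the notebook position.
- While swinging the lid I saw sideways forces of up to about 8 N, because my line was slightly off the lid's arc. I corrected for this as it moved.

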